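# Start the grinder from its bench control box

### The arm

A 7-joint arm with a two-finger parallel gripper is mounted at the origin on the work surface. World frame = base frame: x ahead of the robot, y to its left, z up, the work surface at z = 0. Lengths are in m, angles in rad, forces in N, time in s.
With the tool pointing down it reaches from about 0.4 to 0.875 m from the base axis. Payload 19.3 kg.
Tool frame: the origin (TCP) lies midway between the tips of the shut fingers; the grasp point (between the pads) lies 19 mm behind it; z points along the fingers, y is the line along which they close (so a half turn about z gives the same grasp; the last joint's range is limited). The gripper opens to 85 mm and grips with 20 to 120 N. Pads are 22 mm wide; open, the fingers measure 114 mm over their backs; the gripper's body (76 mm by 85 mm) begins 54 mm behind the grasp point. The pads swing forward as they close: fully open they stand 13 mm farther back than shut.
Start: joints at [-1.393, 0.521, -0.036, 1.599, 0.021, 1.021, -0.113], TCP at [0.153, 0.606, 0.231] pointing down, gripper open.
Joint ranges: [-2.91, 2.91], [-0.3, 2.13], [-1.5, 1.42], [0.17, 2.43], [-1.26, 4.41], [0.16, 1.93], [-2.52, 2.52]. Speed limits (rad/s): [1.89, 1.89, 2.39, 2.39, 3.01, 3.01, 3.01].

### API

Orientations are given as [roll, pitch, yaw] about the fixed x, y, z axes, in that order (R = Rz(yaw) Ry(pitch) Rx(roll)).
In Python, from workcell import bot, cams gives the robot as it stands (bot), with the cameras (cams).
- The arm moves only by the shell command python3 nudge.py 'ROWS' [FORCE]. ROWS is a JSON list of rows, 1 to 5 of them, each an object with the fields aperture (the finger opening in m), pos (a list: dx, dy, dz in m), rot (a list: a rotation vector rx, ry, rz in rad); a field left out counts as zero (the opening has to be given); each row is the pose to reach, as a shift and turn from the pose commanded when the command began, along the tool's axes at that moment; what a row does not reach only later rows make up. A row lasts 1/8 s, in which the tool goes at most 0.0625 m and 0.188 rad, less where a joint would pass 70% of its speed; a pose out of reach is approached as far as the arm can. The fingers move at their own pace and stop on an object; FORCE is the grip in N (left out, the last holds). Time passes only in rows, so rows that do not move let the fingers close. It prints the time, the measured TCP pose, the force, the opening and the grip force at its end. Input that does not fit is refused with a message, and nothing moves.
- bot.observe(): the state, without advancing time (a new reading comes with each control period).
- cams.grab_frame(name): name is "scene" or "top" or "wrist"; returns the picture (480x640x3 uint8, blue, green, red); there is no depth.
- cams.calibration(name): a dict with "vfov" (degrees; the focal length in pixels is half the picture's height over the tangent of half this angle, whatever the lens; pixels are square), "cx", "cy" (the principal point, pixels), "eye" and "attitude" of the camera in the world. Camera axes: x right, y down, z forward; pixel columns grow to the right and rows downward; lengths in m; the calibration is good to about 2 mm. A picture is of the moment at which its call begins: read the wrist's pose just before it. calibration takes no time and is no camera call; for the wrist camera it gives the pose at the moment of the call.
- bot.job_done(): hands the job in; it is judged then, once.
The state is a dict: "clock": time; "qpos": joint angles; "qd": joint speeds; "joint_efforts": joint torques, N m; "position": TCP position; "tool_rot": TCP orientation; "force": force on the tool from outside, world axes, zero at the start; "moment": the same for the moment, N m; "grip_width": finger opening in m; "finger_force": force on a finger pad.
Only numpy, scipy, OpenCV 4.12 (cv2) and the standard library are available. Lean on these libraries where they do the work, as an engineer would, in place of code of your own. Each camera call takes 0.05 s, during which the arm holds its last target. There are 200 camera calls.

### The job

Start the bench grinder from the control box on the bench, pressing with closed fingers and gripping nothing. First push down the raised half of the rocker (the half nearer the robot) until it has tipped right over, then press the square key all the way in (it stays in), then press the wide mushroom button all the way and let it spring back. Do not press the small round stud button, and leave the other things on the box and the bench where they are.

Things in the scene. Friction and masses are not known exactly. Their poses are not given: they have to be found in the camera images.
- console: Fixed blue control box with a flat grey top, 190 (x) x 340 (y) x 50 mm high; origin at the centre of its underside, z up, -x long side towards the robot (yaw within 0.3 rad). Four bays at x = -40, y = -112.5, -37.5, 37.5, 112.5 mm hold the four controls in any order, turned as the box is, each on an aluminium plate 80 x 50 x 10 mm. Loose parts stand behind them; 8 mm lip at the rear edge.
- rocker (a joint): Black rocker, 64 mm long (along the box's x), 30 mm wide: a shallow V of two flat halves that tips about a crosswise axis at the V's bottom, 64 mm above the bench. 0 to 0.05 rad at the start: off, near half raised (outer end 12 mm above the axis), far half level. 0.4 rad: on, near half level, hard stop. 3 to 4 N at the near half's outer end tips it; it stays where it is left.
- rocker_press (a point): Point on the top face of the rocker's raised half, on its centre line, 24 mm from the axis towards the robot; it moves with the rocker: 9 mm above the axis when off, level with the axis when on. Push straight down here. Its axes tip with the rocker.
- key (a joint): Square black key, 28 x 28 mm; value is how far it is pressed in, 0 to 1 mm at the start (top 12 mm above its plate) to 6 mm (top 6 mm above its plate, hard stop). Stiff slide, about 5 N; it stays in where it is left.
- key_top (a point): Centre of the key's top face, 72 mm above the bench when out; it moves with the key.
- mushroom (a joint): Wide black mushroom button, a round head of 42 mm diameter, 9 mm thick on a 22 mm stem; value is how far it is pressed, 0 to 7 mm (hard stop). Spring: 2 N to start it, 6 N fully in; it springs back.
- mushroom_top (a point): Centre of the mushroom's top, 78 mm above the bench when out; it moves with the button.
- stud (a joint): Small round black button, 16 mm diameter, not to be pressed; value is how far it is pressed, 0 to 5 mm, spring 1 to 4 N.
- stud_top (a point): Centre of the stud's top, 68 mm above the bench.
- bolt: Loose steel hex bolt, standing on its head (28 mm over corners, 10 mm thick), shank 16 mm, 55 mm tall in all, on the rear strip of the box; origin at the centre of its underside.
- bush: Loose brass bush, 28 mm outside, 26 mm tall, standing on the rear strip of the box; origin at the centre of its underside.
- screwdriver: Loose screwdriver with a red handle, 160 mm long, lying along the near side of the box on the bench.
- plate: Loose dark steel plate with drilled holes, 50 x 130 x 5 mm, lying on the bench along the near side of the box; origin under its centre.
- hammer: Loose hammer lying on the bench to the left.
- oilcan: Loose metal can, 64 mm diameter, 150 mm tall, standing to the right; origin at the centre of its underside.
- slug: Loose steel bar end, 36 mm diameter, 60 mm tall, standing to the right; origin at the centre of its underside.

How it is judged:
By the outcome, as a careful person would: the job done as asked, in the order asked, and still so for the second after the job is handed in, with the robot touching nothing.
It also fails if it takes over 45 s, if anything falls off the work surface, if the arm or the gripper's body presses on something with over 40 N, if the wrist force passes 120 N, or if a joint passes its speed limit or range.

## Working session

There is one attempt and no reset: what is moved stays moved. The work goes in short steps, Python scripts to look and compute and a shell command to move; the robot and the scene stay as the last step left them, time stands still between calls to the robot, and variables do not carry over. Pictures are saved under pics/ and viewed, at most 10 in all, crops included, and the job is handed in when it is done.

```bash
ls; mkdir -p pics
python3 - <<'E'
from workcell import bot, cams
import cv2
for n in("top","scene"):
    cv2.imwrite(f"pics/{n}0.png",cams.grab_frame(n)); print(n,cams.calibration(n))
s=bot.observe(); print(s["clock"],s["position"],s["tool_rot"],s["grip_width"],s["force"])
E
```

```text
nudge.py
pics
workcell.py
top {'vfov': 48.45820981240074, 'cx': 315.2655611414881, 'cy': 246.69746162496813, 'eye': array([0.34111142, 0.01324724, 1.19699589]), 'attitude': array([-2.99344372, -0.00783457, -1.59205102])}
scene {'vfov': 49.64901729541166, 'cx': 314.07796610048337, 'cy': 239.3486343195809, 'eye': array([ 1.61218912, -0.10916198,  0.89258024]), 'attitude': array([-2.21397816, -0.00851934,  1.47522149])}
0.1 [0.15328991 0.60563173 0.23081657] [-3.14065507e+00  1.00010773e-04  2.89379202e+00] 0.08577155451840658 [0.27781336 0.57201885 0.66426529]
```

View pics/top0.png

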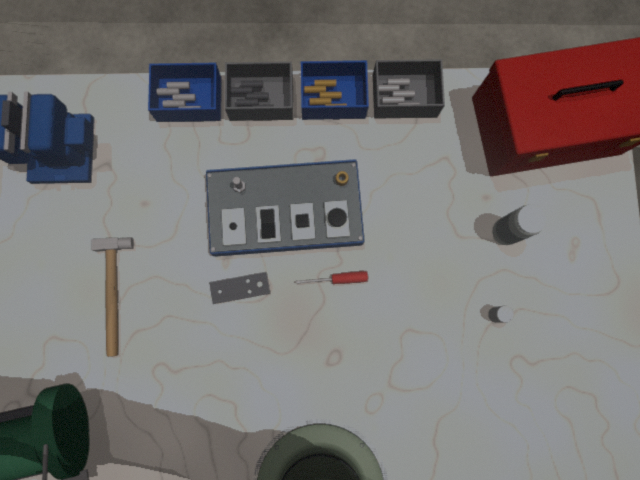

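View pics/scene0.png

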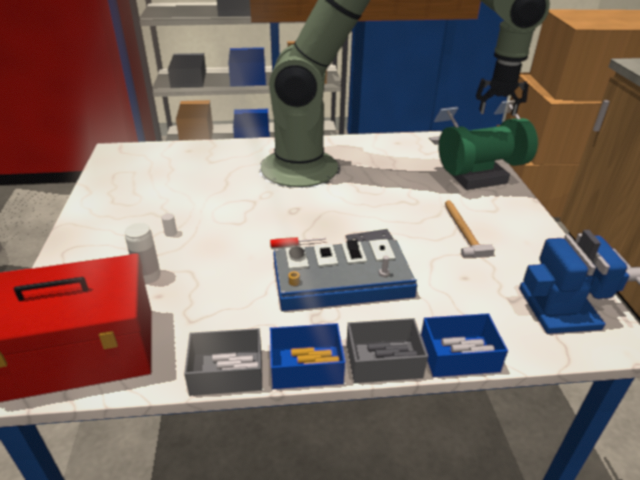

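The top view shows the box at (208–362, 162–253). From left to right it holds the stud (233,226), rocker (268,223), key (302,221) and mushroom (337,217). The bolt is at (238,184) and the bush at (342,178). The scene view agrees with this.

```bash
cat > h.py <<'E'
import numpy as np,cv2
from scipy.spatial.transform import Rotation as R
def cast(cal,uv,z):
    f=240/np.tan(np.radians(cal["vfov"]/2))
    d=R.from_euler("xyz",cal["attitude"]).apply([(uv[0]-cal["cx"])/f,(uv[1]-cal["cy"])/f,1])
    e=np.array(cal["eye"]); return e+d*(z-e[2])/d[2]
def proj(cal,p):
    f=240/np.tan(np.radians(cal["vfov"]/2))
    c=R.from_euler("xyz",cal["attitude"]).inv().apply(np.array(p)-cal["eye"])
    return c[...,:2]/c[...,2:]*f+[cal["cx"],cal["cy"]]
E
python3 - <<'E'
from h import *
from workcell import bot, cams
im=cv2.imread("pics/top0.png"); cal=cams.calibration("top")
g=im.max(2)
m=(g<65).astype(np.uint8); m[:195]=0;m[245:]=0;m[:,:215]=0;m[:,355:]=0
n,l,st,c=cv2.connectedComponentsWithStats(m)
H=dict(zip("stud rocker key mush".split(),(.068,.068,.072,.078)))
for i in np.argsort(c[:,0]):
    if st[i,4]>15 and i: 
        k=min(H,key=lambda k:abs(dict(stud=233,rocker=268,key=302,mush=337)[k]-c[i,0]))
        print("dark",k,c[i].round(1),st[i],cast(cal,c[i],H[k]).round(4))
m=(im.min(2)>140).astype(np.uint8); m[:195]=0;m[245:]=0;m[:,:218]=0;m[:,352:]=0
for cn in cv2.findContours(m,cv2.RETR_EXTERNAL,cv2.CHAIN_APPROX_NONE)[0]:
    if cv2.contourArea(cn)<300: continue
    r=cv2.minAreaRect(cn); b=np.array([cast(cal,p,.06) for p in cv2.boxPoints(r)])
    print("plate",r,b.mean(0).round(4),np.linalg.norm(np.diff(b,axis=0),axis=1).round(4),(b[1]-b[0])[:2].round(4))
# box from blue+grey
hsv=cv2.cvtColor(im,cv2.COLOR_BGR2HSV)
m=((hsv[...,1]>110)&(abs(hsv[...,0].astype(int)-110)<15)).astype(np.uint8); m[:150]=0;m[265:]=0;m[:,:195]=0;m[:,375:]=0
p=np.argwhere(m)[:,::-1].astype(np.float32)
r=cv2.minAreaRect(p); b=np.array([cast(cal,q,.05) for q in cv2.boxPoints(r)])
print("box",r,b.mean(0).round(4),b.round(4).tolist(),np.linalg.norm(np.diff(b,axis=0),axis=1).round(4))
cv2.imwrite("pics/crop.png",cv2.resize(im[150:270,195:375],None,fx=4.4,fy=4.4,interpolation=cv2.INTER_CUBIC))
E
```

```text
dark stud [232.5 225.7] [230 223   6   6  30] [0.5587 0.1778 0.068 ]
dark rocker [267.4 223.6] [261 210  14  28 353] [0.5617 0.1028 0.068 ]
dark key [301.8 220.4] [296 214  13  13 142] [0.5666 0.0286 0.072 ]
dark mush [336.5 217.1] [328 209  18  18 254] [ 0.5709 -0.046   0.078 ]
plate ((232.90345764160156, 226.35862731933594), (34.411102294921875, 21.25737190246582), 86.633544921875) [0.5589 0.1781 0.06  ] [0.0461 0.0759 0.0457] [ 0.0019 -0.0461]
plate ((302.0205993652344, 221.2676239013672), (34.12994384765625, 21.014841079711914), 85.60128784179688) [0.5671 0.0283 0.06  ] [0.0458 0.0755 0.0454] [ 0.0027 -0.0457]
box ((284.9659423828125, 206.53958129882812), (83.06871795654297, 146.41368103027344), 85.76361083984375) [0.6038 0.065  0.05  ] [[0.6876, 0.2329, 0.05], [0.7064, -0.0919, 0.05], [0.5192, -0.0993, 0.05], [0.5018, 0.2182, 0.05]] [0.3254 0.1873 0.3179]
```

View pics/crop.png

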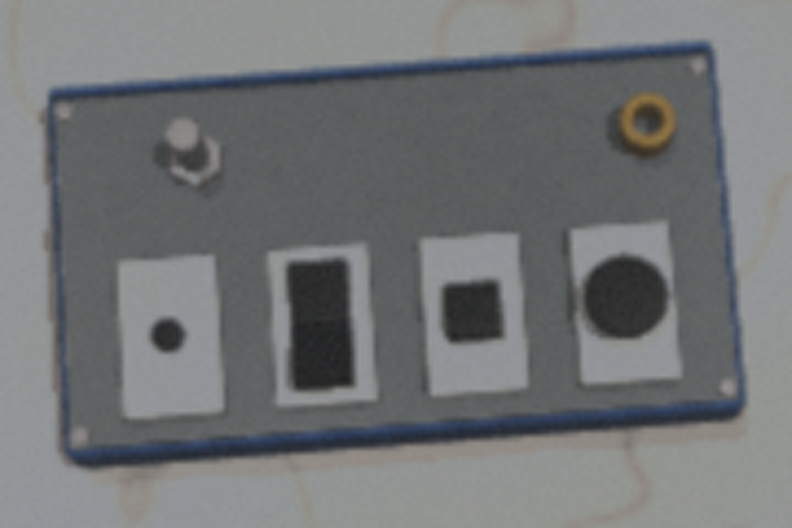

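The crop confirms the order. Neighbouring controls come out 75.1, 74.3 and 74.7 mm apart (75 expected), and the box yaw is about 0.054. Next I'll work out the shifts in tool axes.

```bash
cat >> h.py <<'E'
P=dict(rock=(.5385,.1018,.073),key=(.5669,.0284,.072),mush=(.5709,-.046,.078))
def to(p,yaw=None):
    from workcell import bot, cams
    s=bot.observe(); r=R.from_euler("xyz",s["tool_rot"])
    print(s["clock"],s["position"].round(4),s["tool_rot"].round(3),s["grip_width"].round(4),s["force"].round(1))
    print("tool shift",r.inv().apply(np.array(p)-s["position"]).round(4))
    if yaw is not None: print("rotvec",(r.inv()*R.from_euler("xyz",[np.pi,0,yaw])).as_rotvec().round(3))
E
python3 - <<'E'
from h import *
from workcell import bot, cams
cal=cams.calibration("scene")
# cross-check: predicted pixels in the scene view of measured points
print(proj(cal,np.array([(.5627,.1028,.064),P["key"],P["mush"],(.5587,.1778,.068)])).round(1))
to((.5385,.1018,.123),np.pi/2+.054+np.pi/2)
E
python3 nudge.py '[{"aperture":0,"pos":[0,0,-0.06]},{"aperture":0,"pos":[0,0,-0.1]}]' 40
```

```text
[[354.  249. ]
 [325.8 249. ]
 [297.  249.7]
 [382.2 245.4]]
clock: 0.35
position: [0.1534, 0.6059, 0.3332]
tool_rot: [3.141, -0.0, 2.894]
force: [0.6, -0.4, -0.2]
grip_width: 0.0517
finger_force: 0.0Traceback (most recent call last):
  File "<stdin>", line 6, in <module>
  File "h.py", line 15, in to
    print(s["clock"],s["position"].round(4),s["tool_rot"].round(3),s["grip_width"].round(4),s["force"].round(1))
                                                                   ^^^^^^^^^^^^^^^^^^^^^
AttributeError: 'float' object has no attribute 'round'
```

```bash
sed -i 's/s\["grip_width"\].round(4)/s["grip_width"]/' h.py
python3 - <<'E'
from h import *
from workcell import bot, cams
im=cams.grab_frame("scene"); cal=cams.calibration("scene")
m=(im.max(2)<70).astype(np.uint8); m[:238]=0;m[265:]=0;m[:,:285]=0;m[:,395:]=0
n,l,st,c=cv2.connectedComponentsWithStats(m)
for i in range(1,n):
    if st[i,4]>8: print(c[i].round(1),st[i],cast(cal,c[i],.07).round(4))
cv2.imwrite("pics/sc.png",cv2.resize(im[225:310,265:425],None,fx=5,fy=5,interpolation=cv2.INTER_CUBIC))
to((.5385,.1018,.123),np.pi+.054)
E
```

```text
[353.4 248.6] [348 240  13  18 162] [0.5685 0.1001 0.07  ]
[325.3 251.9] [321 248  10   8  64] [0.5761 0.0261 0.07  ]
0.4 [0.1536 0.6073 0.3382] [ 3.135e+00 -1.000e-03  2.894e+00] 0.043787835379244036 [-0.7 -0.4  5.1]
tool shift [-0.4973 -0.3969  0.2123]
rotvec [ 0.007  0.    -0.302]
```

View pics/sc.png

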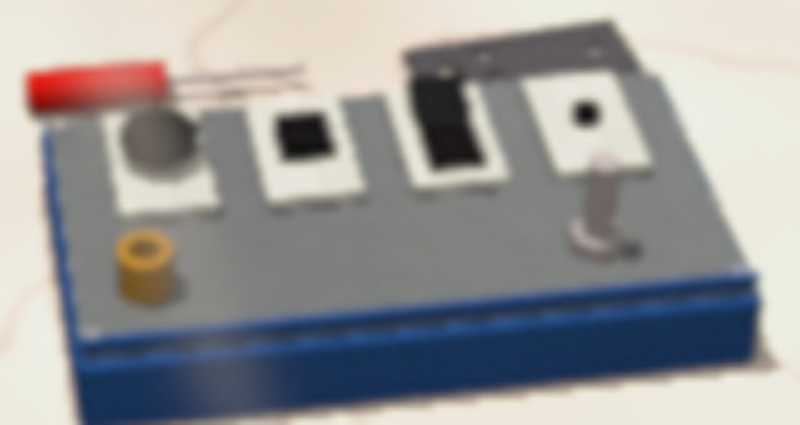

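The scene view shows the mushroom on the left, then the key (325,252), rocker (353,249) and stud. It puts the key about 8 mm farther out in x than the top view does. I'll move over the box and settle the difference with the wrist camera.

```bash
python3 nudge.py '[{"aperture":0,"pos":[-0.045,-0.036,0]},{"aperture":0,"pos":[-0.09,-0.072,0]},{"aperture":0,"pos":[-0.135,-0.108,0]},{"aperture":0,"pos":[-0.18,-0.144,0]},{"aperture":0,"pos":[-0.225,-0.18,0]}]' >/dev/null
python3 nudge.py '[{"aperture":0,"pos":[-0.045,-0.036,0]},{"aperture":0,"pos":[-0.09,-0.072,0]},{"aperture":0,"pos":[-0.135,-0.108,0]},{"aperture":0,"pos":[-0.18,-0.144,0]},{"aperture":0,"pos":[-0.225,-0.18,0]}]' >/dev/null
python3 nudge.py '[{"aperture":0,"pos":[-0.02,-0.02,0.05],"rot":[0,0,-0.15]},{"aperture":0,"pos":[-0.045,-0.035,0.09],"rot":[0,0,-0.302]},{"aperture":0,"pos":[-0.045,-0.035,0.09],"rot":[0,0,-0.302]},{"aperture":0,"pos":[-0.045,-0.035,0.09],"rot":[0,0,-0.302]}]'
python3 - <<'E'
from h import *
from workcell import bot, cams
to((.5385,.1018,.123),np.pi+.054)
cal=cams.calibration("wrist"); im=cams.grab_frame("wrist"); print(cal)
print(proj(cal,np.array([(.5627,.1028,.064),P["key"],P["mush"],(.5587,.1778,.068)])).round(1))
cv2.imwrite("pics/w.png",im)
E
```

```text
clock: 2.15
position: [0.5362, 0.102, 0.2417]
tool_rot: [3.141, 0.0, -3.089]
force: [-0.4, 0.2, 0.6]
grip_width: -0.0001
finger_force: 0.0
2.15 [0.5362 0.102  0.2417] [ 3.141  0.    -3.089] -5.153108338013212e-05 [-0.4  0.2  0.6]
tool shift [-0.0023 -0.0003  0.1187]
rotvec [ 0.     0.    -0.002]
{'vfov': 64.51286999979999, 'cx': 314.34013096205103, 'cy': 241.26779677983916, 'eye': array([0.467156  , 0.09866399, 0.38421382]), 'attitude': array([ 2.86324316e+00, -5.71737424e-04,  1.62297716e+00])}
[[313.2 245.8]
 [226.4 248.8]
 [136.4 251. ]
 [399.6 247. ]]
```

View pics/w.png

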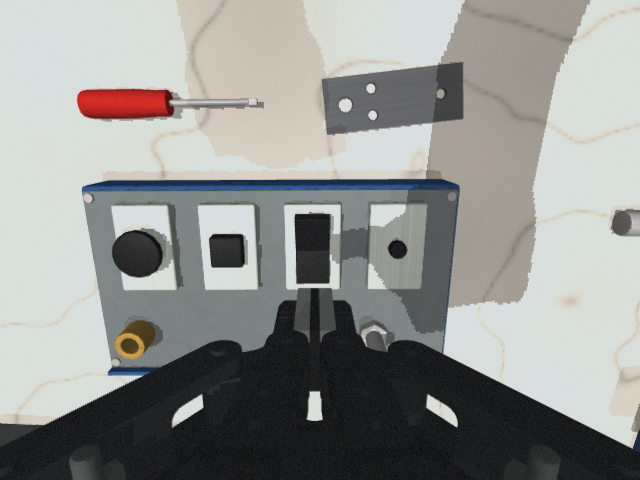

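In the wrist view the key (226,250), mushroom (137,253), stud (397,249) and rocker (313,250) all lie within a few pixels of where the top-view positions project. I'll measure them there.

Run:
```python
from h import *
from workcell import bot, cams
im=cv2.imread("pics/w.png"); cal=cams.calibration("wrist")
m=(im.max(2)<75).astype(np.uint8); m[:205]=0;m[283:]=0;m[:,:100]=0;m[:,420:]=0
n,l,st,c=cv2.connectedComponentsWithStats(m)
for i in range(1,n):
    if st[i,4]>80: print(c[i].round(1),st[i],[cast(cal,c[i],z)[:2].round(4).tolist() for z in(.068,.072,.078)])
g=im[:,305:322].max(2).mean(1); print(g[206:290].astype(int).tolist())
for v in(214,250,283): print(v,cast(cal,(313,v),.064 if v>220 else .076).round(4))
for cn in cv2.findContours((im.min(2)>150).astype(np.uint8)[200:295,100:265],cv2.RETR_EXTERNAL,cv2.CHAIN_APPROX_NONE)[0]:
    if cv2.contourArea(cn)>1500:
        r=cv2.minAreaRect(cn); b=np.array([cast(cal,p+np.array([100,200]),.06) for p in cv2.boxPoints(r)]); print(b.mean(0).round(4),np.linalg.norm(np.diff(b,axis=0),axis=1).round(4))
```

```text
[312.1 247.4] [ 295  214   35   69 2322] [[0.5635, 0.1024], [0.5622, 0.1024], [0.5604, 0.1023]]
[137.  253.3] [ 112  230   51   47 1829] [[0.5769, -0.0501], [0.5755, -0.0482], [0.5734, -0.0454]]
[226.8 250. ] [ 209  234   36   33 1094] [[0.5697, 0.0282], [0.5684, 0.0291], [0.5665, 0.0304]]
[397.2 248.9] [388 240  19  19 269] [[0.5609, 0.1765], [0.5597, 0.1755], [0.558, 0.174]]
[223, 225, 224, 224, 221, 215, 192, 132, 47, 26, 26, 25, 27, 32, 41, 32, 33, 33, 33, 32, 33, 33, 32, 32, 33, 34, 33, 32, 32, 33, 33, 33, 33, 32, 32, 32, 33, 31, 32, 32, 31, 32, 32, 30, 34, 49, 50, 49, 49, 49, 47, 47, 47, 48, 47, 47, 47, 47, 47, 46, 45, 47, 46, 45, 45, 44, 45, 45, 43, 44, 44, 42, 43, 44, 43, 42, 41, 126, 222, 222, 222, 207, 85, 56]
214 [0.5321 0.1015 0.076 ]
250 [0.567  0.1033 0.064 ]
283 [0.5983 0.105  0.064 ]
[0.5708 0.0272 0.06  ] [0.0486 0.0806 0.052 ]
```

Rocker press point is about (0.5415, 0.1015), the key (0.568, 0.0285) and the mushroom (0.5725, -0.0455). I'll descend to the rocker.

```bash
python3 nudge.py '[{"aperture":0,"pos":[-0.0053,-0.0008,0.06]},{"aperture":0,"pos":[-0.0053,-0.0008,0.12]},{"aperture":0,"pos":[-0.0053,-0.0008,0.155]},{"aperture":0,"pos":[-0.0053,-0.0008,0.162]}]'
python3 nudge.py '[{"aperture":0,"pos":[0,0,0.005]},{"aperture":0,"pos":[0,0,0.009]},{"aperture":0,"pos":[0,0,0.012]},{"aperture":0,"pos":[0,0,0.014]},{"aperture":0,"pos":[0,0,0.015]}]'
```

```text
clock: 2.7
position: [0.5409, 0.1018, 0.0786]
tool_rot: [-3.141, -0.002, -3.087]
force: [-0.3, 0.0, 0.7]
grip_width: -0.0001
finger_force: 0.0
clock: 3.32
position: [0.5418, 0.1012, 0.0644]
tool_rot: [3.141, 0.0, -3.087]
force: [-1.4, 1.1, 3.1]
grip_width: 0.0001
finger_force: 1.6
```

```bash
python3 nudge.py '[{"aperture":0,"pos":[0,0,0.001]},{"aperture":0,"pos":[0,0,0.002]},{"aperture":0,"pos":[0,0,0.002]}]'
```

```text
clock: 3.7
position: [0.5419, 0.1012, 0.0637]
tool_rot: [3.141, 0.001, -3.088]
force: [-9.9, 1.1, 33.0]
grip_width: -0.0003
finger_force: 17.1
```

The force jumped to 33 N at z = 0.0637, which is the rocker's hard stop. I'll lift and move over the key, then check.

```bash
python3 nudge.py '[{"aperture":0,"pos":[0,0,-0.03]},{"aperture":0,"pos":[0,0,-0.06]},{"aperture":0,"pos":[0,0,-0.1]},{"aperture":0,"pos":[0,0,-0.1]}]' >/dev/null
python3 - <<'E'
from h import *
from workcell import bot, cams
to((.568,.0285,.08))
cv2.imwrite("pics/w2.png",cams.grab_frame("wrist")[180:400,80:480])
E
```

```text
4.2 [0.5432 0.1011 0.1648] [ 3.141  0.005 -3.088] 1.4238296768402223e-05 [ 0.5 -0.4 -1.4]
tool shift [-0.0204 -0.0739  0.0848]
```

View pics/w2.png

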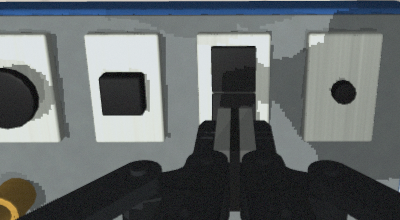

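The crop shows the near half at (233,70) now shaded as level, with the seam at (233,93). The rocker has tipped. Next is the key.

```bash
python3 nudge.py '[{"aperture":0,"pos":[-0.0125,-0.04,0]},{"aperture":0,"pos":[-0.0215,-0.074,0]},{"aperture":0,"pos":[-0.0215,-0.074,0.05]},{"aperture":0,"pos":[-0.0215,-0.074,0.08]},{"aperture":0,"pos":[-0.0215,-0.074,0.08]}]'
python3 nudge.py '[{"aperture":0,"pos":[0,0,0.005]},{"aperture":0,"pos":[0,0,0.009]},{"aperture":0,"pos":[0,0,0.012]},{"aperture":0,"pos":[0,0,0.014]},{"aperture":0,"pos":[0,0,0.014]}]'
```

```text
clock: 4.88
position: [0.5654, 0.0279, 0.0797]
tool_rot: [-3.141, -0.005, -3.088]
force: [0.2, -0.6, -0.0]
grip_width: -0.0002
finger_force: 0.0
clock: 5.5
position: [0.5674, 0.0284, 0.0685]
tool_rot: [3.142, 0.001, -3.087]
force: [0.9, 1.1, 1.4]
grip_width: -0.0002
finger_force: 0.9
```

```bash
python3 nudge.py '[{"aperture":0,"pos":[0,0,0.001]},{"aperture":0,"pos":[0,0,0.002]},{"aperture":0,"pos":[0,0,0.003]},{"aperture":0,"pos":[0,0,0.003]}]'
```

```text
clock: 6.0
position: [0.5674, 0.0284, 0.0658]
tool_rot: [3.141, 0.001, -3.087]
force: [0.3, 0.9, 14.1]
grip_width: 0.0002
finger_force: 6.9
```

```bash
python3 nudge.py '[{"aperture":0,"pos":[0,0,0.0005]},{"aperture":0,"pos":[0,0,0.001]},{"aperture":0,"pos":[0,0,0.001]}]'; python3 nudge.py '[{"aperture":0}]'
```

```text
clock: 6.38
position: [0.5675, 0.0284, 0.0655]
tool_rot: [3.141, 0.001, -3.088]
force: [-6.0, 1.9, 29.5]
grip_width: 0.0002
finger_force: 14.8
clock: 6.5
position: [0.5675, 0.0284, 0.0656]
tool_rot: [3.141, 0.001, -3.087]
force: [-5.5, 1.4, 29.6]
grip_width: -0.0001
finger_force: 14.8
```

The key is at its stop: 29.6 N at z = 0.0656. Now the mushroom.

```bash
python3 nudge.py '[{"aperture":0,"pos":[0,0,-0.03]},{"aperture":0,"pos":[0,0,-0.06]},{"aperture":0,"pos":[-0.001,-0.04,-0.06]},{"aperture":0,"pos":[-0.001,-0.074,-0.06]},{"aperture":0,"pos":[-0.001,-0.074,-0.06]}]'
python3 nudge.py '[{"aperture":0,"pos":[0,0,0.02]},{"aperture":0,"pos":[0,0,0.036]},{"aperture":0,"pos":[0,0,0.036]}]'
python3 nudge.py '[{"aperture":0,"pos":[0,0,0.005]},{"aperture":0,"pos":[0,0,0.01]},{"aperture":0,"pos":[0,0,0.013]},{"aperture":0,"pos":[0,0,0.015]},{"aperture":0,"pos":[0,0,0.015]}]'
```

```text
clock: 7.12
position: [0.5715, -0.0485, 0.1241]
tool_rot: [-3.14, -0.001, -3.091]
force: [-0.0, 0.4, -0.0]
grip_width: 0.0006
finger_force: 0.0
clock: 7.5
position: [0.5712, -0.045, 0.087]
tool_rot: [3.141, -0.003, -3.087]
force: [0.6, -0.6, 0.5]
grip_width: 0.0001
finger_force: 0.0
clock: 8.12
position: [0.5723, -0.0455, 0.0734]
tool_rot: [3.142, 0.0, -3.087]
force: [0.6, 1.6, 5.9]
grip_width: -0.0
finger_force: 2.2
```

```bash
python3 nudge.py '[{"aperture":0,"pos":[0,0,0.001]},{"aperture":0,"pos":[0,0,0.002]},{"aperture":0,"pos":[0,0,0.003]},{"aperture":0,"pos":[0,0,0.003]}]'
```

```text
clock: 8.62
position: [0.5724, -0.0455, 0.071]
tool_rot: [3.141, 0.001, -3.087]
force: [-2.8, 1.5, 15.9]
grip_width: -0.0001
finger_force: 7.8
```

```bash
python3 nudge.py '[{"aperture":0,"pos":[0,0,0.0005]},{"aperture":0,"pos":[0,0,0.001]},{"aperture":0,"pos":[0,0,0.001]}]'
python3 nudge.py '[{"aperture":0,"pos":[0,0,-0.03]},{"aperture":0,"pos":[0,0,-0.08]},{"aperture":0,"pos":[0,0,-0.13]},{"aperture":0,"pos":[0.03,0,-0.17]},{"aperture":0,"pos":[0.03,0,-0.17]}]'
python3 nudge.py '[{"aperture":0,"pos":[0.05,0,0]},{"aperture":0,"pos":[0.1,0,0]},{"aperture":0,"pos":[0.1,0,0]}]'
python3 - <<'E'
from h import *
from workcell import bot, cams
a=cams.grab_frame("wrist"); t=cams.grab_frame("scene")[225:310,265:425]
cv2.imwrite("pics/end.png",np.vstack([a[100:],cv2.resize(t,(640,340)[:2],interpolation=cv2.INTER_CUBIC)])[:,:][:720:1])
im=cv2.imread("pics/end.png"); cv2.imwrite("pics/end.png",cv2.resize(im,None,fx=.83,fy=.83))
E
```

```text
clock: 9.0
position: [0.5725, -0.0455, 0.0707]
tool_rot: [3.141, 0.001, -3.088]
force: [-7.2, 2.3, 31.3]
grip_width: -0.0003
finger_force: 15.6
clock: 9.62
position: [0.5418, -0.0477, 0.242]
tool_rot: [3.142, 0.004, -3.088]
force: [-0.3, -0.8, -0.2]
grip_width: 0.0001
finger_force: 0.0
clock: 10.0
position: [0.4396, -0.0529, 0.2388]
tool_rot: [3.141, -0.002, -3.088]
force: [0.6, 1.1, -0.7]
grip_width: 0.0001
finger_force: 0.0
```

View pics/end.png

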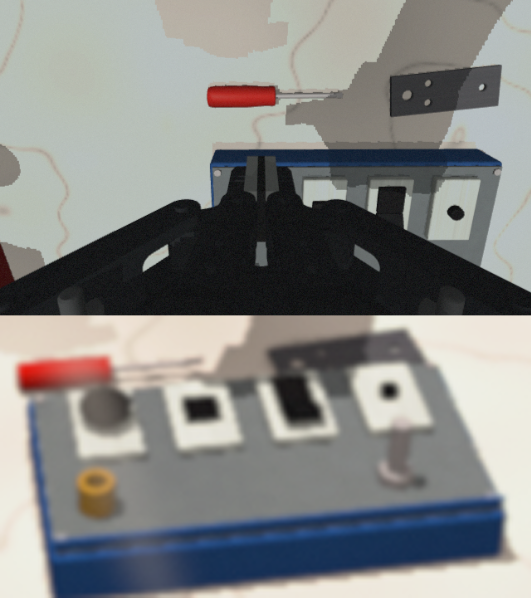

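The lower half shows the rocker tipped at (298,400), the key sunk at (203,409) and the mushroom sprung back at (105,408). The bolt (398,455), bush (97,492), stud and other loose parts have not moved.

```bash
python3 -c "
from workcell import bot, cams
print(bot.job_done())"
```

```text
the job is handed in; nothing more can be done
None
```

I pushed the rocker over, pressed the key in and pressed the mushroom, each to its hard stop and in that order; the mushroom sprang back, the stud and loose parts were left alone, and the job was handed in at about 10 s (no verdict returned).

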